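# Press-test a jar lid and tally it

### The job

In the food store, test the lid of the shortest, widest jar in the cardboard tray: with a fingertip gently press the round raised button in the middle of its lid until it gives, and let it spring back. Then record the test by pressing the large round key of the tally counter and letting go. Do not lift or shift the jar, and leave the other jars, the counter's two small keys and everything else on the table alone.

Things in the scene. Friction and masses are not known exactly. Their poses are not given: they have to be found in the camera images.
- tray: Open cardboard tray, fixed to the table, 150 x 370 mm (its x, y), walls 30 mm high and 4 mm thick, inner floor 5 mm above the table; origin under its centre. The three jars stand in it in a row along its y axis, about 112 mm apart, in any order.
- jar_squat: The jar to test: loose closed glass jar, the shortest and widest of three, 84 mm in diameter, 78 mm to the flat top of its steel lid (76 mm in diameter); about 0.45 kg; origin at the centre of its underside, z up.
- seal_top (a point): Centre of the top face of the raised button in the middle of the squat jar's lid, 82 mm above the jar's underside; the point moves with the button. The button is a steel disc 30 mm in diameter standing 4 mm above the lid; its flat top is 24 mm in diameter.
- seal (a joint): How far the squat jar's lid button is pressed in, m: 0 raised, 0.003 fully in (a hard stop). Sprung: begins to give at 1.5 N, fully in at 6 N, springs back when let go.
- jar_mid: Loose closed glass jar with the same kind of lid, 70 mm in diameter, 100 mm to the lid's top plus a rigid 4 mm button; origin at the centre of its underside. Leave alone.
- jar_tall: Loose closed glass jar with the same kind of lid, 62 mm in diameter, 122 mm to the lid's top plus a rigid 4 mm button; origin at the centre of its underside. Leave alone.
- counter: Grey tally counter, fixed to the table, 115 x 105 mm (its x, y), 40 mm high, origin under its centre. On its top, three pale keys: a large round one near its -x edge, and two small round ones; a dark display lies along its +x edge.
- count_key_top (a point): Centre of the top of the large round key (28 mm in diameter), 50 mm above the table when up, 28 mm from the counter's centre towards its -x; the point moves with the key.
- count_key (a joint): How far the large key is pressed, m: 0 up, 0.005 fully down (a hard stop). Sprung: begins to give at 0.7 N, fully down at about 4.2 N, springs back when let go.
- small_key_left (a joint): How far one small key (14 mm in diameter, top 47 mm above the table, at x = 12 mm, y = 34 mm in the counter's frame) is pressed, m: 0 up, 0.004 down. Leave alone.
- small_key_right (a joint): How far the other small key (same size and height, at x = 12 mm, y = -34 mm in the counter's frame) is pressed, m: 0 up, 0.004 down. Leave alone.
- can: Loose food can, 74 mm in diameter, 105 mm high, standing beyond the counter; origin at the centre of its underside. Leave alone.
- oil: Loose oil bottle, 72 mm in diameter, 230 mm high, standing at the back; origin at the centre of its underside. Leave alone.
- cereal: Loose blue food pack, 50 x 170 x 110 mm, at the back; origin at the centre of its underside. Leave alone.
- marker: Loose black marker pen lying on the table, 16 mm thick and about 120 mm long, left of the tray. Leave alone.
- tape: Loose roll of tape lying flat, 84 mm in diameter, 48 mm high, near the robot; origin at the centre of its underside. Leave alone.
- tin: Loose small food tin, 60 mm in diameter, 45 mm high, nearer the robot than the tray; origin at the centre of its underside. Leave alone.
Mind the look-alikes: they are no part of the job. What is shaped like the jar_squat but pink is not meant.

How it is judged:
By the outcome, as a careful person would: the job done as asked, in the order asked, and still so for the second after the job is handed in, with the robot touching nothing.
It also fails if it takes over 56 s, if anything falls off the work surface, if the arm or the gripper's body presses on something with over 40 N, if the wrist force passes 120 N, or if a joint passes its speed limit or range.

### The arm

A 6-joint arm with a two-finger parallel gripper is mounted at the origin on the work surface. World frame = base frame: x ahead of the robot, y to its left, z up, the work surface at z = 0. Lengths are in m, angles in degrees, forces in N, time in s.
With the tool pointing down it reaches from about 0.3 to 0.75 m from the base axis. Payload 8.5 kg.
Tool frame: the origin (TCP) lies midway between the tips of the shut fingers; the grasp point (between the pads) lies env.tcp_to_grasp behind it (env.tcp_to_grasp is the distance from the TCP to the grasp point, in m); z points along the fingers, y is the line along which they close (so a half turn about z gives the same grasp; the last joint's range is limited). The gripper opens to 85 mm and grips with 20 to 120 N. Pads are 22 mm wide; open, the fingers measure 114 mm over their backs; the gripper's body (76 mm by 85 mm) begins 54 mm behind the grasp point. The pads swing forward as they close: fully open they stand 13 mm farther back than shut.
Start: joints at [62.263, 21.807, 74.336, -0, 83.858, -12.336], TCP at [0.146, 0.53, 0.231] pointing down, gripper open.
Joint ranges: [-178.18, 178.18], [-50.72, 133.34], [12.68, 142.11], [-81.47, 261.47], [9.98, 163.14], [-165.26, 165.26]. Speed limits (degrees/s): [136.94, 136.94, 180, 180, 180, 180].

### API

Orientations are given as a 3x3 rotation matrix whose columns are the frame's x, y, z axes.
In Python, from rig import observe, optics, job, env gives the robot as it stands. The module is installed in compiled form; this text tells all that it offers.
- The arm moves only by the shell command python3 -m jog 'ROWS' [FORCE]. ROWS is JSON, a list of rows, each a list of 7 numbers: the turn, a rotation vector about the tool's x, y, z in rad, then the shift along the tool's x, y, z in m, then the opening in per cent of the stroke, from 0 (shut) to 100 (fully open). A call has 1 to 10 rows; each row shifts and turns the commanded pose from where the row before left it, along the tool's axes as they then stand; what a row does not reach is not made up. A row lasts 1/8 s, in which the tool goes at most 62.5 mm and 10.7 degrees, less where a joint would pass 70% of its speed; a pose out of reach is approached as far as the arm can. A call is refused whole if a number of a shift passes 0.0625 or a number of a turn 0.188, either way. A call with a gripper value outside its range is refused whole. The fingers move at their own pace and stop on an object; FORCE is the grip in N (left out, the last holds). Time passes only in rows, so rows that do not move let the fingers close. It gives the time, the measured TCP pose, the force, the opening and the grip force at its end, in the units of the state.
- observe(): the state, without advancing time (a new reading comes with each control period).
- optics.get_image(name): name is "scene" or "top" or "wrist"; returns a dict with "pixels" (384x512x3 uint8, red, green, blue), "mtx" (3x3 intrinsics, pixels), "rvec" (rotation vector, rad) and "tvec" (3), from world to camera coordinates, as OpenCV has them. Camera axes: x right, y down, z forward; pixel columns grow to the right and rows downward; lengths in m; the calibration is good to about 2 mm. A picture is of the moment at which its call begins. There is no depth.
- job.close_job(): hands the job in; it is judged then, once.
The state is a dict: "time_s": time; "q": joint angles; "qvel": joint speeds; "joint_efforts": joint torques, N m; "position": TCP position; "tool_rot": TCP orientation; "ft_force": force on the tool from outside, world axes, zero at the start; "wrist_torque": the same for the moment, N m; "grip_width": finger opening in m; "gripper_force": force on a finger pad.
Only numpy, scipy, OpenCV 4.12 (cv2) and the standard library are available. Lean on these libraries where they do the work, as an engineer would, in place of code of your own. Each camera call takes 0.05 s, during which the arm holds its last target. There are 200 camera calls.

## Working session

There is one attempt and no reset: what is moved stays moved. The work goes in short steps, Python scripts to look and compute and a shell command to move; the robot and the scene stay as the last step left them, time stands still between calls to the robot, and variables do not carry over. Pictures are saved under pics/ and viewed, at most 10 in all, crops included, and the job is handed in when it is done.

```bash
mkdir -p pics
python3 - <<'E'
from rig import observe, optics, env
import cv2,numpy as np
ims=[optics.get_image(n)["pixels"] for n in("top","scene")]
for n,i in zip(("top","scene"),ims): cv2.imwrite(f"pics/{n}0.png",i[:,:,::-1])
s=observe();print(s["time_s"],s["position"],np.round(s["tool_rot"],3),s["ft_force"],env.tcp_to_grasp)
E
```

```text
0.1 [0.14591978 0.53001652 0.23077242] [[-0.964  0.266 -0.001]
 [ 0.266  0.964 -0.001]
 [ 0.    -0.001 -1.   ]] [-0.24279511  0.15427014  0.90372507] 0.0187
```

View pics/top0.png

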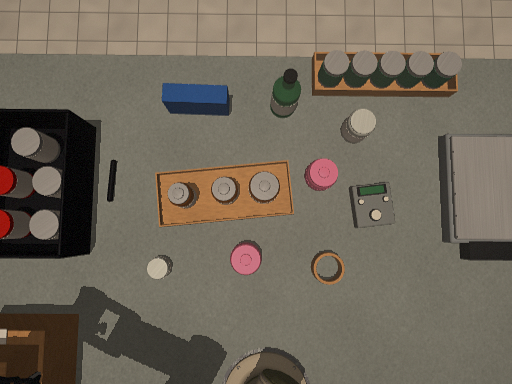

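View pics/scene0.png

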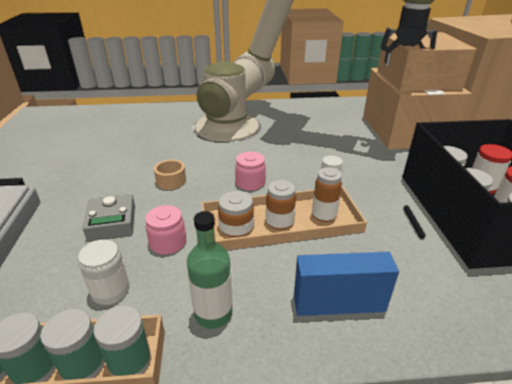

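Top view: in the tray are the tall jar at (179,193), the mid jar at (223,188) and the squat jar at (265,186). Pink look-alikes stand at (322,174) and (246,259). The grey-lidded squat jar at (265,186) is the widest and shortest, and it is in the tray, so it is the one meant. The large key is at (376,215) on the counter. Next I'll measure both and confirm with an enlarged crop.

```bash
cat > h.py <<'E'
import cv2,numpy as np
from rig import optics,observe
def ray(im,uv,z):
    R=cv2.Rodrigues(np.array(im["rvec"],float))[0];t=np.array(im["tvec"],float).ravel()
    c=-R.T@t;d=R.T@np.linalg.inv(im["mtx"])@np.array([*uv,1.])
    return c+d*(z-c[2])/d[2]
def proj(im,p): return cv2.projectPoints(np.array([p],float),np.array(im["rvec"],float),np.array(im["tvec"],float),np.array(im["mtx"],float),None)[0].ravel()
def blobs(im,lo,hi,win,amin=15):
    u0,u1,v0,v1=win;h=cv2.cvtColor(im["pixels"],cv2.COLOR_RGB2HSV)
    m=cv2.inRange(h,np.array(lo),np.array(hi))[v0:v1,u0:u1].copy()
    n,l,s,c=cv2.connectedComponentsWithStats(m)
    return [(c[i]+[u0,v0],s[i,4],s[i,2:4]) for i in range(1,n) if s[i,4]>=amin]
def totool(dw): return observe()["tool_rot"].T@np.array(dw)
E
python3 - <<'E'
from h import *
im=optics.get_image("top");P=im["pixels"]
print("cam",-cv2.Rodrigues(np.array(im["rvec"]))[0].T@np.array(im["tvec"]).ravel())
for v,u in((186,265),(180,258),(215,376),(200,362),(210,385),(190,245)):print(u,v,cv2.cvtColor(P[v:v+1,u:u+1],cv2.COLOR_RGB2HSV).ravel())
for b in blobs(im,(0,0,100),(179,60,255),(245,285,168,206)):print("lid",b,ray(im,b[0],.083))
for b in blobs(im,(0,0,150),(179,90,255),(350,397,183,228),4):print("key",b,ray(im,b[0],.05))
for b in blobs(im,(40,100,30),(90,255,255),(350,397,180,228),4):print("disp",b,ray(im,b[0],.04))
for uv in((179,193),(223,188)):print(ray(im,uv,.12))
for n,uv in(("pink",(322,174)),("pink2",(246,259)),("tape",(328,268)),("can",(362,123)),("oil",(290,76))):print(n,ray(im,uv,{"can":.105,"oil":.23}.get(n,.08)))
cv2.imwrite("pics/crop.png",cv2.resize(P[150:235,240:400,::-1],None,fx=5,fy=5,interpolation=cv2.INTER_CUBIC))
E
```

```text
cam [0.44021669 0.04700093 1.093276  ]
265 186 [ 15  42 157]
258 180 [ 14  40 158]
376 215 [ 18  57 194]
362 200 [ 17  59 199]
385 210 [ 18  39 112]
245 190 [ 14 149 168]
lid (array([264.1433121 , 185.57643312]), np.int32(628), array([28, 28], dtype=int32)) [0.55600481 0.00893704 0.083     ]
key (array([385.75  , 198.4375]), np.int32(16), array([5, 4], dtype=int32)) [ 0.52745449 -0.32092936  0.05      ]
key (array([361.        , 201.33333333]), np.int32(18), array([5, 4], dtype=int32)) [ 0.51910289 -0.25376256  0.05      ]
key (array([375.88888889, 214.5       ]), np.int32(72), array([ 9, 10], dtype=int32)) [ 0.48392813 -0.29309841  0.05      ]
disp (array([375.05882353, 189.31764706]), np.int32(85), array([19,  8], dtype=int32)) [ 0.5530656  -0.29587743  0.04      ]
disp (array([361.52941176, 190.88235294]), np.int32(17), array([5, 7], dtype=int32)) [ 0.54847588 -0.25872611  0.04      ]
[0.5312876  0.22418297 0.12      ]
[0.54479547 0.11391743 0.12      ]
pink [ 0.5882877  -0.14364128  0.08      ]
pink2 [0.36582037 0.05477708 0.08      ]
tape [ 0.34433679 -0.15626167  0.08      ]
can [ 0.71989672 -0.24504832  0.105     ]
oil [ 0.79394291 -0.04416676  0.23      ]
```

View pics/crop.png

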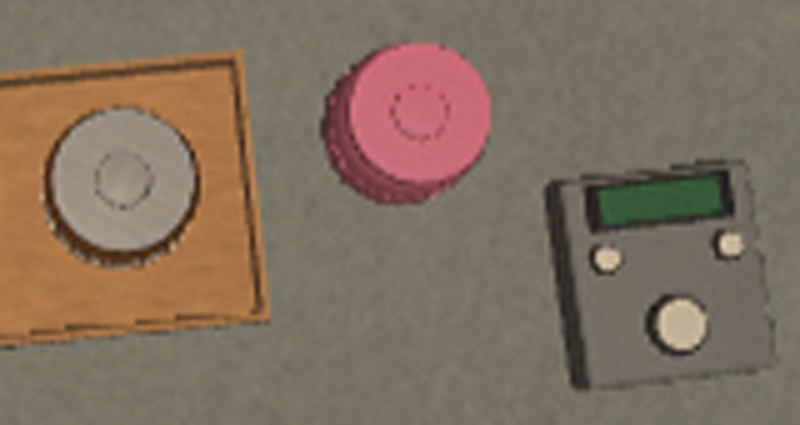

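The crop shows the grey-lidded squat jar's button at full-image (264.6,186), the pink jar to its right, and the counter's large key at (376,215). I'll move above the jar with the fingers shut.

```bash
python3 -m jog '[[0,0,0,-0.04,-0.03,0,0],[0,0,0,-0.04,-0.03,0,0],[0,0,0,-0.04,-0.03,0,0],[0,0,0,-0.04,-0.03,0,0],[0,0,0,-0.04,-0.03,0,0],[0,0,0,-0.04,-0.03,0,0],[0,0,0,-0.04,-0.03,0,0],[0,0,0,-0.04,-0.03,0,0],[0,0,0,-0.04,-0.03,0,0],[0,0,0,-0.04,-0.03,0,0]]' 20 && python3 -m jog '[[0,0,0,-0.045,-0.03,0,0],[0,0,0,-0.045,-0.03,0,0],[0,0,0,-0.044,-0.033,0,0],[0,0,0,0,0,0.03,0],[0,0,0,0,0,0.02,0],[0,0,0,0,0,0,0],[0,0,0,0,0,0,0],[0,0,0,0,0,0,0]]'
python3 - <<'E'
from h import *
im=optics.get_image("wrist");s=observe();print(s["position"],s["ft_force"],s["grip_width"],np.round(s["tool_rot"],3))
print(totool(np.array([.556,.0085,.087])-s["position"]),proj(im,(.556,.0085,.087)),proj(im,s["position"]))
im2=optics.get_image("top")["pixels"]
cv2.imwrite("pics/w1.png",im["pixels"][:,:,::-1])
E
```

```text
time_s: 1.4
position: [0.4528, 0.1333, 0.2312]
tool_rot: [[-0.964, 0.266, -0.0], [0.266, 0.964, 0.0], [0.0, 0.0, -1.0]]
ft_force: [0.8, 0.8, -0.3]
grip_width: 0.0
gripper_force: 0.0
time_s: 2.4
position: [0.5568, 0.0096, 0.1823]
tool_rot: [[-0.964, 0.265, 0.002], [0.265, 0.964, -0.0], [-0.002, 0.0, -1.0]]
ft_force: [-0.4, 0.0, -0.4]
grip_width: 0.0001
gripper_force: 0.0
[0.55679316 0.00962433 0.18220309] [-1.11038399  1.1856065   0.81270514] 0.0003093914599704721 [[-0.964  0.265  0.002]
 [ 0.265  0.964 -0.   ]
 [-0.002  0.    -1.   ]]
[ 0.00062054 -0.00130477  0.09520207] [255.67498245 186.69043887] [256.96149796 247.35631775]
```

View pics/w1.png

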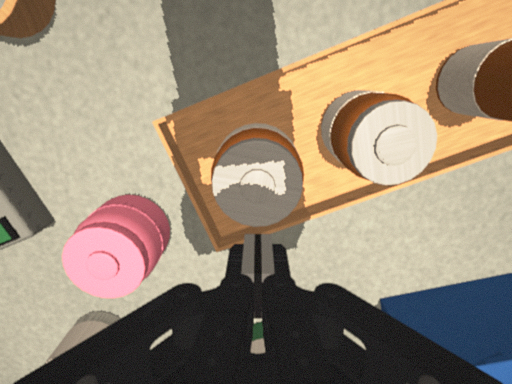

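The wrist view shows the squat lid centred at about (257,184), directly ahead of the closed fingertips and within about 2 mm of the top-view estimate. Its orange tray corner is at (160,122). I'll descend.

```bash
python3 -m jog '[[0,0,0,0,-0.0005,0.03,0],[0,0,0,0,0,0.03,0],[0,0,0,0,0,0.015,0],[0,0,0,0,0,0.01,0],[0,0,0,0,0,0.004,0],[0,0,0,0,0,0,0],[0,0,0,0,0,0,0],[0,0,0,0,0,0,0]]'; python3 -m jog '[[0,0,0,0,0,0.002,0],[0,0,0,0,0,0.001,0],[0,0,0,0,0,0.001,0],[0,0,0,0,0,0,0],[0,0,0,0,0,0,0]]'
```

```text
time_s: 3.5
position: [0.5566, 0.009, 0.0928]
tool_rot: [[-0.964, 0.266, 0.001], [0.266, 0.964, -0.0], [-0.001, 0.0, -1.0]]
ft_force: [0.3, 0.0, -0.6]
grip_width: -0.0002
gripper_force: 0.0
time_s: 4.12
position: [0.5564, 0.0091, 0.0883]
tool_rot: [[-0.964, 0.266, 0.0], [0.266, 0.964, -0.0], [-0.0, -0.0, -1.0]]
ft_force: [-0.4, 0.1, -0.1]
grip_width: -0.0001
gripper_force: 0.0
```

```bash
python3 -m jog '[[0,0,0,0,0,0.001,0],[0,0,0,0,0,0.001,0],[0,0,0,0,0,0,0],[0,0,0,0,0,0,0]]'; python3 -m jog '[[0,0,0,0,0,0.001,0],[0,0,0,0,0,0,0],[0,0,0,0,0,0,0]]';python3 - <<'E'
from h import *
for i in range(5):
    s=observe();print(s["position"],s["ft_force"],s["wrist_torque"])
E
```

```text
time_s: 4.62
position: [0.5564, 0.009, 0.0863]
tool_rot: [[-0.964, 0.266, -0.0], [0.266, 0.964, -0.0], [0.0, -0.0, -1.0]]
ft_force: [-0.3, 0.1, 0.2]
grip_width: -0.0003
gripper_force: 0.0
time_s: 5.0
position: [0.5565, 0.009, 0.0855]
tool_rot: [[-0.964, 0.266, 0.0], [0.266, 0.964, -0.0], [-0.0, 0.0, -1.0]]
ft_force: [-0.0, -0.1, 3.0]
grip_width: 0.0003
gripper_force: 1.2
[0.55646166 0.00903113 0.08549385] [-0.0031568  -0.07236518  3.03225483] [-0.01538642  0.05403986 -0.02415988]
[0.55646166 0.00903113 0.08549385] [-0.0031568  -0.07236518  3.03225483] [-0.01538642  0.05403986 -0.02415988]
[0.55646166 0.00903113 0.08549385] [-0.0031568  -0.07236518  3.03225483] [-0.01538642  0.05403986 -0.02415988]
[0.55646166 0.00903113 0.08549385] [-0.0031568  -0.07236518  3.03225483] [-0.01538642  0.05403986 -0.02415988]
[0.55646166 0.00903113 0.08549385] [-0.0031568  -0.07236518  3.03225483] [-0.01538642  0.05403986 -0.02415988]
```

```bash
python3 -m jog '[[0,0,0,0,0,0.001,0],[0,0,0,0,0,0,0],[0,0,0,0,0,0,0]]'; python3 -m jog '[[0,0,0,0,0,0.0007,0],[0,0,0,0,0,0,0],[0,0,0,0,0,0,0]]'
```

```text
time_s: 5.38
position: [0.5564, 0.009, 0.0844]
tool_rot: [[-0.964, 0.266, 0.0], [0.266, 0.964, -0.0], [-0.0, 0.0, -1.0]]
ft_force: [-0.5, 0.6, 4.1]
grip_width: 0.0001
gripper_force: 1.9
time_s: 5.75
position: [0.5565, 0.009, 0.0837]
tool_rot: [[-0.964, 0.266, 0.0], [0.266, 0.964, -0.0], [-0.0, -0.0, -1.0]]
ft_force: [-0.4, -0.2, 5.3]
grip_width: 0.0001
gripper_force: 2.5
```

```bash
python3 -m jog '[[0,0,0,0,0,0.0005,0],[0,0,0,0,0,0,0],[0,0,0,0,0,0,0]]'
```

```text
time_s: 6.12
position: [0.5565, 0.009, 0.0833]
tool_rot: [[-0.964, 0.266, 0.0], [0.266, 0.964, -0.0], [-0.0, 0.0, -1.0]]
ft_force: [-1.8, -0.4, 6.9]
grip_width: -0.0002
gripper_force: 2.8
```

The button is fully in at about 6–7 N. I'll lift off and move over to the counter.

```bash
python3 -m jog '[[0,0,0,0,0,-0.002,0],[0,0,0,0,0,-0.004,0],[0,0,0,0,0,-0.02,0],[0,0,0,0,0,-0.04,0],[0,0,0,0,0,-0.034,0],[0,0,0,-0.001,-0.03,0,0],[0,0,0,-0.001,-0.05,0,0],[0,0,0,-0.002,-0.05,0,0],[0,0,0,-0.002,-0.05,0,0],[0,0,0,-0.002,-0.05,0,0]]'; python3 -m jog '[[0,0,0,-0.001,-0.05,0,0],[0,0,0,-0.001,-0.03,0,0],[0,0,0,0,0,0.03,0],[0,0,0,0,0,0.03,0],[0,0,0,0,0,0,0],[0,0,0,0,0,0,0],[0,0,0,0,0,0,0]]'
python3 - <<'E'
from h import *
im=optics.get_image("wrist");s=observe();print(s["position"],s["ft_force"])
print(totool(np.array([.484,-.293,.05])-s["position"]),proj(im,(.484,-.293,.05)))
t=optics.get_image("top")
for b in blobs(t,(0,0,100),(179,60,255),(245,285,168,206)):print("lid",b)
cv2.imwrite("pics/w2.png",im["pixels"][:,:,::-1])
E
```

```text
time_s: 7.38
position: [0.5022, -0.2162, 0.1829]
tool_rot: [[-0.964, 0.266, -0.001], [0.266, 0.964, 0.001], [0.001, 0.0, -1.0]]
ft_force: [0.6, 0.0, 0.3]
grip_width: -0.0002
gripper_force: 0.0
time_s: 8.25
position: [0.4841, -0.2927, 0.1244]
tool_rot: [[-0.964, 0.265, 0.002], [0.265, 0.964, -0.001], [-0.002, -0.001, -1.0]]
ft_force: [-0.6, -0.0, 0.9]
grip_width: 0.0005
gripper_force: 0.0
[ 0.48407756 -0.29266938  0.12422662] [0.2663975  0.15607223 0.2654453 ]
[ 0.00011331 -0.00027223  0.07422681] [256.94467492 196.41736099]
lid (array([264.15286624, 185.56528662]), np.int32(628), array([28, 28], dtype=int32))
```

View pics/w2.png

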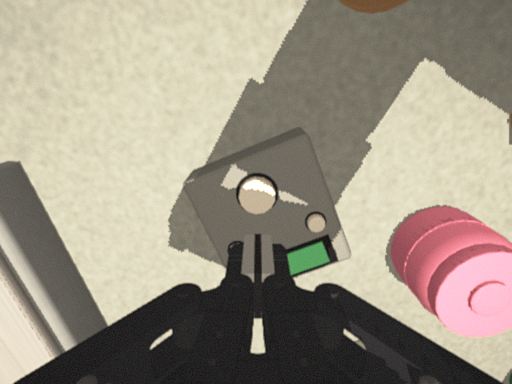

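The large key is at (257,194), against a predicted (257,196), so the fingertip is aligned. The jar's lid centroid hasn't changed. I'll press the key.

```bash
python3 -m jog '[[0,0,0,0,0,0.03,0],[0,0,0,0,0,0.03,0],[0,0,0,0,0,0.01,0],[0,0,0,0,0,0.003,0],[0,0,0,0,0,0,0],[0,0,0,0,0,0,0],[0,0,0,0,0,0,0]]'; python3 -m jog '[[0,0,0,0,0,0.002,0],[0,0,0,0,0,0.001,0],[0,0,0,0,0,0.001,0],[0,0,0,0,0,0,0],[0,0,0,0,0,0,0]]'; python3 -m jog '[[0,0,0,0,0,0.001,0],[0,0,0,0,0,0.0008,0],[0,0,0,0,0,0,0],[0,0,0,0,0,0,0]]'
```

```text
time_s: 9.22
position: [0.4839, -0.2926, 0.0507]
tool_rot: [[-0.964, 0.266, 0.001], [0.266, 0.964, -0.001], [-0.001, -0.0, -1.0]]
ft_force: [-0.6, -0.0, 1.0]
grip_width: 0.0
gripper_force: 0.0
time_s: 9.85
position: [0.4839, -0.2927, 0.0463]
tool_rot: [[-0.964, 0.266, 0.001], [0.266, 0.964, -0.0], [-0.001, -0.0, -1.0]]
ft_force: [1.1, -0.9, 3.2]
grip_width: -0.0
gripper_force: 1.6
time_s: 10.35
position: [0.4839, -0.2927, 0.0449]
tool_rot: [[-0.964, 0.266, 0.001], [0.266, 0.964, -0.001], [-0.001, -0.0, -1.0]]
ft_force: [0.3, 0.4, 8.8]
grip_width: 0.0001
gripper_force: 4.3
```

The key is at its hard stop (8.8 N). I'll let go and retreat.

```bash
python3 -m jog '[[0,0,0,0,0,-0.003,0],[0,0,0,0,0,-0.005,0],[0,0,0,0,0,-0.03,0],[0,0,0,0,0,-0.05,0],[0,0,0,0,0,-0.05,0],[0,0,0,0,0,0,0],[0,0,0,0,0,0,0],[0,0,0,0,0,0,0]]'
python3 - <<'E'
from h import *
t=optics.get_image("scene")
cv2.imwrite("pics/s2.png",t["pixels"][:,:,::-1])
E
```

```text
time_s: 11.35
position: [0.4831, -0.292, 0.1808]
tool_rot: [[-0.964, 0.266, -0.002], [0.266, 0.964, 0.002], [0.003, 0.002, -1.0]]
ft_force: [-0.2, 0.4, -0.1]
grip_width: 0.0001
gripper_force: 0.0
```

View pics/s2.png

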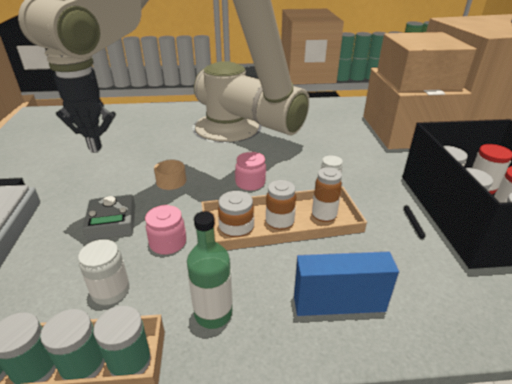

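The scene is unchanged: the squat jar is still at (236,213), the key is up at (109,202), and the arm is clear of everything.

```bash
python3 -c "
from rig import job
print(job.close_job())"
```

```text
the job is handed in; nothing more can be done
None
```

I pressed the squat jar's lid button fully in (about 7 N) and released it, then pressed the counter's large key to its stop (about 9 N) and released it; the job was handed in at about 11.4 s, with the final picture showing nothing moved and the arm clear.

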